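Load the chip-holder carrier and lock it at the reader station

TASK

Unlock the carrier by lifting the collar of the locking toggle and flipping its lever towards the robot, then slide the carrier to the loading station at the left (white) end of the rail and set every chip holder from the blue mat flat into a pocket of it, one in each. Then push the loaded carrier back to the middle station, in front of the two reader posts, so that it clicks in, and lift the collar again to flip the lever away from the robot, letting the collar drop fully home; leave the bottle, the case and the jar where they stand.

Things in the scene. Friction and masses are not known exactly. Their poses are not given: they have to be found in the camera images.
- rail: The fixed slide: dark steel base plate 200 x 320 x 10 mm with two aluminium rails along its own y. Origin: on the bench under the middle station; x away from the robot, y along the rails to the robot's left, z up. Three stations, 85 mm apart: loading station at the +y end (white end block, 50 mm high), middle station (two grey reader posts 70 mm high on the far side, at x = +100, y = -30 and +30 mm), spare station at the -y end (low black buffer, 22 mm high).
- carrier (a joint): Position of the carrier along the rail's +y, in m: +0.085 loading station, 0 middle station, -0.085 spare station. Each station is a sprung detent that needs about 10 N to enter or leave and pulls the carrier in from up to 6 mm away; between them the drag is about 1 N. While the lever is flipped away from the robot a stop pin holds the carrier at the middle station (it cannot be pushed off); if the carrier is not at the station the pin keeps it from being locked there.
- carrier_floor (a point): Centre of the carrier's pocket floor, 30 mm above the bench, axes as the rail's. The carrier is a 152 x 104 mm aluminium plate with 2 x 2 open pockets, each 70 mm (x) by 46 mm (y), with ribs 4 mm wide and 5 mm high around and between them.
- carrier_handle (a point): A point on the axis of the carrier's upright black handle post, diameter 18 mm, 10 mm below its top, 90 mm above the bench. The post stands on a lug on the robot's side of the carrier, 96 mm from the carrier's centre, and is 60 mm tall.
- pocket0 (a point): Centre of the floor of pocket 0 (robot side, right as the robot sees it; -37, -25 mm from the carrier's centre). A holder lies in it lengthwise along the rail's x, with 3 mm to spare on every side.
- pocket1 (a point): Centre of the floor of pocket 1 (far side, right as the robot sees it; +37, -25 mm from the carrier's centre). A holder lies in it lengthwise along the rail's x, with 3 mm to spare on every side.
- pocket2 (a point): Centre of the floor of pocket 2 (robot side, left as the robot sees it; -37, +25 mm from the carrier's centre). A holder lies in it lengthwise along the rail's x, with 3 mm to spare on every side.
- pocket3 (a point): Centre of the floor of pocket 3 (far side, left as the robot sees it; +37, +25 mm from the carrier's centre). A holder lies in it lengthwise along the rail's x, with 3 mm to spare on every side.
- toggle_box: Fixed grey switch box 90 x 70 x 45 mm carrying the locking toggle. Origin: centre of its underside; x away from the robot (turned by up to 0.4 rad), z up. The lever's hinge axis is the box's y, 45 mm above the origin. On each side of the lever a steel plate (at y = -18 and +18 mm, up to 89 mm above the bench) has a middle tooth 20 mm wide.
- lever (a joint): Tilt of the toggle lever about its hinge, rad: +0.4 leaning along the box's +x, away from the robot (locked, as at the start), -0.4 leaning towards the robot (unlocked). A cross pin of the collar catches on the teeth, so that the lever moves past the middle only with the collar lifted 11 mm or more; it stays where the collar drops, with up to 0.05 rad of play (0.35 to 0.40 either way).
- collar (a joint): Lift of the black collar along the lever, m: 0 fully home, 0.018 the most. A spring pulls it home with 4.5 N at 0 to 10 N at the top.
- collar_grip (a point): Point on the lever's axis inside the collar's round black knob (diameter 28 mm, 36 mm long, with a 32 mm rim at its top), 80 mm from the hinge along the lever when home; the knob ends 16 mm beyond this point and begins 20 mm below it. The point moves and tilts with the collar; its z runs up along the lever.
- mat: The fixed blue mat, 220 x 220 x 3 mm, on which the holders start. Origin: centre of its underside.
- holder0: Chip holder (2 to 4 of the four are there; all are alike): aluminium base 64 (x) x 40 (y) x 12 mm with two white chips, and in its middle an upright black grip fin, 12 mm thick in x, 34 mm long in y, rising 36 mm above the base (48 mm above the underside). 0.12 kg, the base makes most of it. Origin: centre of its underside; z up through the fin. Turning it by half a turn changes nothing.
- holder1: Chip holder (2 to 4 of the four are there; all are alike): aluminium base 64 (x) x 40 (y) x 12 mm with two white chips, and in its middle an upright black grip fin, 12 mm thick in x, 34 mm long in y, rising 36 mm above the base (48 mm above the underside). 0.12 kg, the base makes most of it. Origin: centre of its underside; z up through the fin. Turning it by half a turn changes nothing.
- holder2: Chip holder (2 to 4 of the four are there; all are alike): aluminium base 64 (x) x 40 (y) x 12 mm with two white chips, and in its middle an upright black grip fin, 12 mm thick in x, 34 mm long in y, rising 36 mm above the base (48 mm above the underside). 0.12 kg, the base makes most of it. Origin: centre of its underside; z up through the fin. Turning it by half a turn changes nothing.
- holder3: Chip holder (2 to 4 of the four are there; all are alike): aluminium base 64 (x) x 40 (y) x 12 mm with two white chips, and in its middle an upright black grip fin, 12 mm thick in x, 34 mm long in y, rising 36 mm above the base (48 mm above the underside). 0.12 kg, the base makes most of it. Origin: centre of its underside; z up through the fin. Turning it by half a turn changes nothing.
- bottle: Bystander: white bottle, diameter 60, 150 mm tall. Origin: centre of its underside.
- case: Bystander: flat clear component case, 80 x 110 x 42 mm. Origin: centre of its underside.
- jar: Bystander: amber glass jar, diameter 56, 70 mm tall. Origin: centre of its underside.
Mind the look-alikes: they are no part of the job. What is shaped like the holder1 but purple or yellow is not meant.

How it is judged:
By the outcome, as a careful person would: the job done as asked, in the order asked, and still so for the second after the job is handed in, with the robot touching nothing.
Of holder0, holder1, holder2, holder3 only 2 to 4 are there at a start; the rules pass over those that are not, and their reading is None.
At some moment in a run one of holder0, holder1, holder2, holder3 may be knocked a few centimetres aside while the robot is not near it.
Once in a run the grip may slacken for a moment while it holds something.
It also fails if it takes over 210 s, if anything falls off the work surface, if the arm or the gripper's body presses on something with over 40 N, if the wrist force passes 120 N, or if a joint passes its speed limit or range.

ROBOT

A 7-joint arm with a two-finger parallel gripper is mounted at the origin on the work surface. World frame = base frame: x ahead of the robot, y to its left, z up, the work surface at z = 0. Lengths are in m, angles in rad, forces in N, time in s.
With the tool pointing down it reaches from about 0.425 to 1.025 m from the base axis. Payload 9.4 kg.
Tool frame: the origin (TCP) lies on the front face of the gripper's body, between the roots of the fingers; the fingertips stand 84 mm ahead of it and the grasp point (between the pads) lies 65 mm ahead of it; z points along the fingers, y is the line along which they close (so a half turn about z gives the same grasp; the last joint's range is limited). The gripper opens to 93 mm and grips with 3 to 60 N. Pads are 15 mm wide; open, the fingers measure 128 mm over their backs; the gripper's body (75 mm by 188 mm) begins 65 mm behind the grasp point.
Start: joints at [-0.077, 0.599, -0.003, 1.599, 0.002, 0.943, -0.08], TCP at [0.725, -0, 0.303] pointing down, gripper open.
Joint ranges: [-2.57, 2.57], [-0.35, 1.97], [-1.29, 1.29], [0.11, 2.56], [-1.05, 4.19], [0.11, 1.86], [-2.63, 2.63]. Speed limits (rad/s): [2.22, 2.22, 3.01, 3.01, 3.14, 3.14, 3.14].

INTERFACE

Orientations are given as a unit quaternion [x, y, z, w].
In Python, from station import arm gives the robot as it stands. Calls block until the motion is done:
- arm.move_pose(position, orientation): joint-space move of the TCP to a pose.
- arm.move_linear(position, speed=0.15, attitude=None, contact_N=None): straight line of the TCP; attitude=None keeps the orientation; speed is the mean speed in m/s. With contact_N (N) it stops when the force on the tool has changed by that much, and returns True; else False.
- arm.goto_joints(angles): joint-space move.
- arm.grip(opening): opening from 0.0 (shut) to 1.0 (fully open); the grip force is fixed at half the most; returns when the fingers have stopped.
- arm.dwell(seconds).
- arm.ik(position, orientation): joint angles nearest the present ones, or None.
- arm.get_state(): the state.
- arm.capture(name): name is "scene" or "side" or "wrist"; returns the picture (480x640x3 uint8, red, green, blue); there is no depth.
- arm.camera_info(name): a dict with "camera_matrix" (3x3 intrinsics, pixels), "xyz" and "attitude" of the camera in the world. Camera axes: x right, y up, looking along -z (the intrinsics and any distortion apply to the point x, -y, -z); pixel columns grow to the right and rows downward; lengths in m; the calibration is good to about 2 mm. A picture is of the moment at which its call begins: read the wrist's pose just before it. camera_info takes no time and is no camera call; for the wrist camera it gives the pose at the moment of the call.
A pose or a line that the arm cannot do raises arm.MotionError and nothing moves.
- arm.sign_off(): hands the job in; it is judged then, once.
The state is a dict: "time_s": time; "qpos": joint angles; "qvel": joint speeds; "effort": joint torques, N m; "ee_pos": TCP position; "tcp_rot": TCP orientation; "ft_force": force on the tool from outside, world axes, zero at the start; "torque": the same for the moment, N m; "gripper_width": opening from 0.0 (shut) to 1.0 (fully open); "finger_force": force on a finger pad.
Only numpy, scipy, OpenCV 4.12 (cv2) and the standard library are available. Lean on these libraries where they do the work, as an engineer would, in place of code of your own. Each camera call takes 0.05 s, during which the arm holds its last target. There are 200 camera calls.

## Working session

There is one attempt and no reset: what is moved stays moved. The work goes in short steps, each a Python script; the robot and the scene stay as the last script left them, time stands still between calls to the robot, and variables do not carry over. Pictures are saved under pics/ and viewed, at most 14 in all, crops included, and the job is handed in when it is done.

```bash
ls; mkdir -p pics
python3 - <<'E'
from station import arm
import cv2,numpy as np
for n in("scene","side"):
    im=arm.capture(n); cv2.imwrite(f"pics/{n}0.png",im[...,::-1])
    i=arm.camera_info(n); print(n,{k:np.round(v,4).tolist() if not isinstance(v,str) else v for k,v in i.items()})
i=arm.camera_info("wrist");print(i)
s=arm.get_state();print(s)
E
```

```text
pics
scene {'camera_matrix': [[574.6882, 0.0, 315.915], [0.0, 574.6882, 240.8559], [0.0, 0.0, 1.0]], 'xyz': [1.2473, -0.2674, 1.3985], 'attitude': [0.2172, 0.1524, 0.5768, 0.7726]}
side {'camera_matrix': [[624.0107, 0.0, 326.249], [0.0, 624.0107, 242.212], [0.0, 0.0, 1.0]], 'xyz': [0.0605, -1.2119, 1.1922], 'attitude': [0.4073, -0.0782, -0.1574, 0.8962]}
{'camera_matrix': array([[344.33968959,   0.        , 317.71555435],
       [  0.        , 344.33968959, 240.31625785],
       [  0.        ,   0.        ,   1.        ]]), 'xyz': array([0.72459824, 0.0841891 , 0.38359637]), 'attitude': array([-1.52207103e-01,  8.39119714e-04,  1.18661226e-03,  9.88347553e-01])}
{'time_s': 0.1, 'qpos': array([-0.07672969,  0.60008084, -0.00253054,  1.60006347,  0.00182106,
        0.94288425, -0.0798181 ]), 'qvel': array([-0.00202827, -0.00179429, -0.00012059, -0.00317257, -0.00069474,
       -0.0005961 ,  0.00152632]), 'effort': array([ 3.72570619e-03, -7.66555166e+01,  1.50162086e+00, -2.52937996e+01,
       -5.23535069e-02,  1.36034010e-02,  2.68517283e-05]), 'ee_pos': array([7.24676867e-01, 6.17398193e-06, 3.01915767e-01]), 'tcp_rot': array([ 7.07081181e-01,  7.07132017e-01, -5.59685277e-04, -4.48409064e-04]), 'ft_force': array([-0.28857816,  0.10211099, -0.58301084]), 'torque': array([0.03415104, 0.01179585, 0.02001199]), 'finger_force': 0.0, 'gripper_width': 1.000573019749005}
```

View pics/scene0.png

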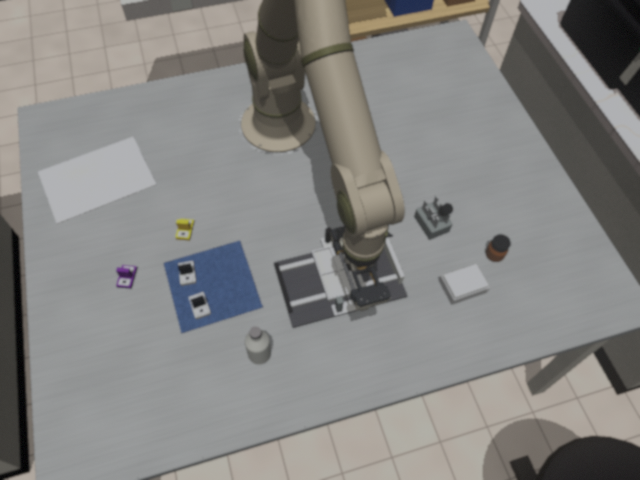

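View pics/side0.png

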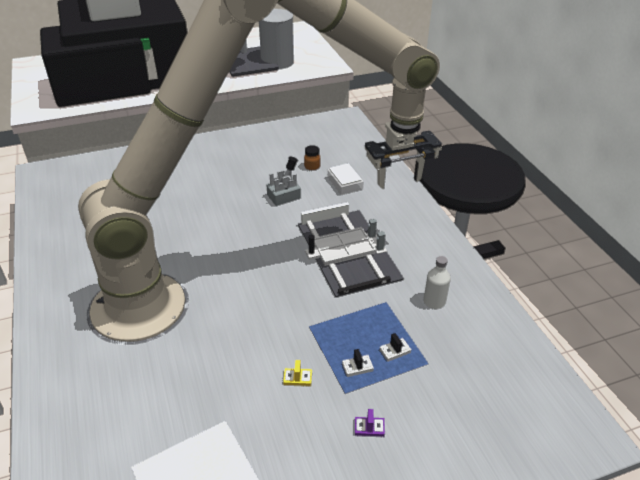

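Two true holders (aluminium base, black fin) are on the blue mat, at scene (187,272) and (199,305), and side (357,363) and (396,347). The look-alikes are yellow at scene (184,228) and purple at scene (126,276); both are off the mat. The toggle is at scene (434,217), the rail in the middle, the white end block at scene (393,262), and the bottle at (258,345).

```bash
cat > h.py <<'E'
from station import arm
import cv2,numpy as np
from scipy.spatial.transform import Rotation as R
def cam(n): 
    i=arm.camera_info(n); return np.array(i["camera_matrix"]),np.array(i["xyz"]),R.from_quat(i["attitude"]).as_matrix()
def ray(c,px,z):
    K,t,A=c; u,v=px
    d=A@np.array([(u-K[0,2])/K[0,0],-(v-K[1,2])/K[1,1],-1.]); return t+d*(z-t[2])/d[2]
def proj(c,p):
    K,t,A=c; q=(np.atleast_2d(p)-t)@A
    return np.c_[K[0,0]*q[:,0]/-q[:,2]+K[0,2], K[1,1]*q[:,1]/q[:,2]+K[1,2]]
def tool(yaw):  # tool down; yaw = direction of closing line (tool y) in world
    y=np.array([np.cos(yaw),np.sin(yaw),0]);z=np.array([0,0,-1.]);x=np.cross(y,z)
    return R.from_matrix(np.c_[x,y,z]).as_quat()
def snap(n,f):
    c=cam(n); im=arm.capture(n); cv2.imwrite(f"pics/{f}.png",im[...,::-1]); return c,im
E
python3 - <<'E'
from h import *
c=cam("scene");s=cam("side")
for n,p,z in[("hA",(187,279),.015),("hB",(200,312),.015),("bottle",(258,358),0),("tog",(434,217),.045),("matc",(213,285),.003),("rail",(342,285),.01),("case",(465,283),.04),("jar",(497,252),.03)]:
    print(n,ray(c,p,z).round(3))
for n,p,z in[("hA",(357,367),.01),("hB",(396,350),.01),("bottle",(436,300),0),("togtop",(285,186),.045),("handletop",(311,236),.1),("jar",(312,160),.03),("white",(326,213),.05)]:
    print(n,ray(s,p,z).round(3))
# views
st=arm.get_state()
print(R.from_quat(st["tcp_rot"]).as_matrix().round(2))
for x,y in((.7,-.05),(.62,-.33),(.5,.2)):
    print(arm.ik([x,y,.35],st["tcp_rot"]))
E
```

```text
hA [ 0.482 -0.377  0.015]
hB [ 0.586 -0.362  0.015]
bottle [ 0.744 -0.247  0.   ]
tog [0.5   0.327 0.045]
matc [ 0.513 -0.314  0.003]
rail [0.614 0.018 0.01 ]
case [0.713 0.327 0.04 ]
jar [0.647 0.456 0.03 ]
hA [ 0.458 -0.384  0.01 ]
hB [ 0.566 -0.369  0.01 ]
bottle [ 0.741 -0.244  0.   ]
togtop [0.501 0.316 0.045]
handletop [0.478 0.    0.1  ]
jar [0.636 0.447 0.03 ]
white [0.573 0.14  0.05 ]
[[-0.  1. -0.]
 [ 1.  0. -0.]
 [-0. -0. -1.]]
[-8.43451731e-03  5.28868244e-01 -1.77585814e-03  1.60719395e+00
  1.22954126e-03  1.00695864e+00 -1.05543526e-02]
[4.07809162e-01 5.29526660e-01 4.85498719e-04 1.60604014e+00
 5.50296184e-04 1.00727199e+00 4.08005975e-01]
[-0.46359778  0.32126876 -0.02901417  1.9707167   0.01147226  0.85109736
 -0.4986304 ]
```

Run:
```python
from h import *
q=tool(0.0)
ims=[]
for n,p in(("w_tog",(.52,.27,.32)),("w_rail",(.62,.0,.36)),("w_mat",(.53,-.36,.36))):
    arm.move_pose(p,q); arm.dwell(.3)
    c,im=snap("wrist",n); np.savez(f"{n}.npz",K=c[0],t=c[1],A=c[2]); print(n,c[1].round(3))
```

```text
w_tog [0.52  0.354 0.401]
w_rail [0.62  0.085 0.442]
w_mat [ 0.53  -0.275  0.442]
```

View pics/w_tog.png

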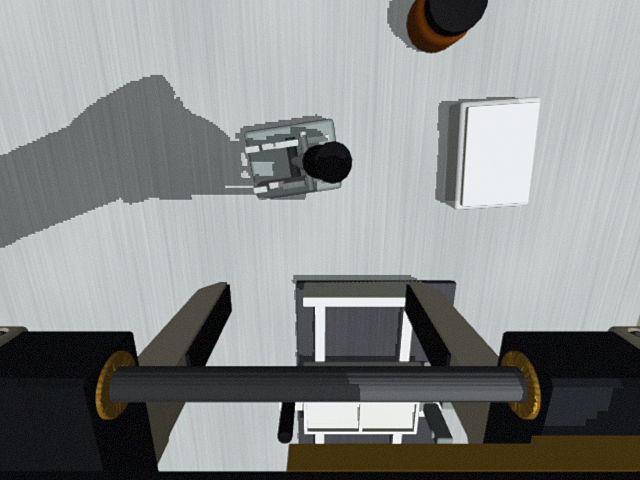

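View pics/w_rail.png

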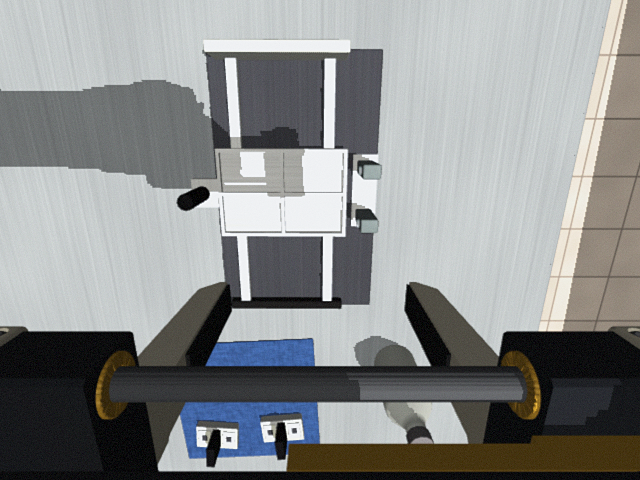

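View pics/w_mat.png

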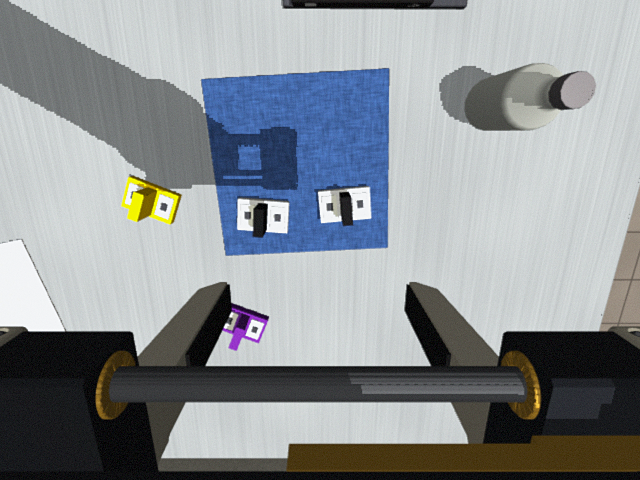

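w_tog shows the toggle box around (292,159), with its knob leaning to +x at (331,162). w_rail shows the carrier corners at about (217,149) to (346,236) and the handle at (193,198). w_mat shows the two black-fin holders at (262,215) and (344,205), with yellow at (151,200) and purple at (245,327). Next I'll make one enlarged crop for the corners and to confirm the holders.

Run:
```python
import cv2,numpy as np
def crop(f,x,y,w,h,s):
    im=cv2.resize(cv2.imread(f"pics/{f}.png")[y:y+h,x:x+w],None,fx=s,fy=s,interpolation=cv2.INTER_CUBIC)
    return im
a=crop("w_tog",230,105,140,105,3) #420x315
b=crop("w_mat",225,175,160,75,5)  #800x375... 
b=crop("w_mat",225,175,150,70,5) #750x350
a=crop("w_tog",235,110,125,95,4) #500x380
b=crop("w_mat",230,178,150,66,4) #600x264
c=crop("w_rail",170,30,220,285,1)
o=np.zeros((600,800,3),np.uint8); o[:264,:600]=b; o[264:264+336,:500]=a[:336]; o[290:290+285,540:760]=c
cv2.imwrite("pics/comp.png",o)
```

```text
(no output)
```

View pics/comp.png

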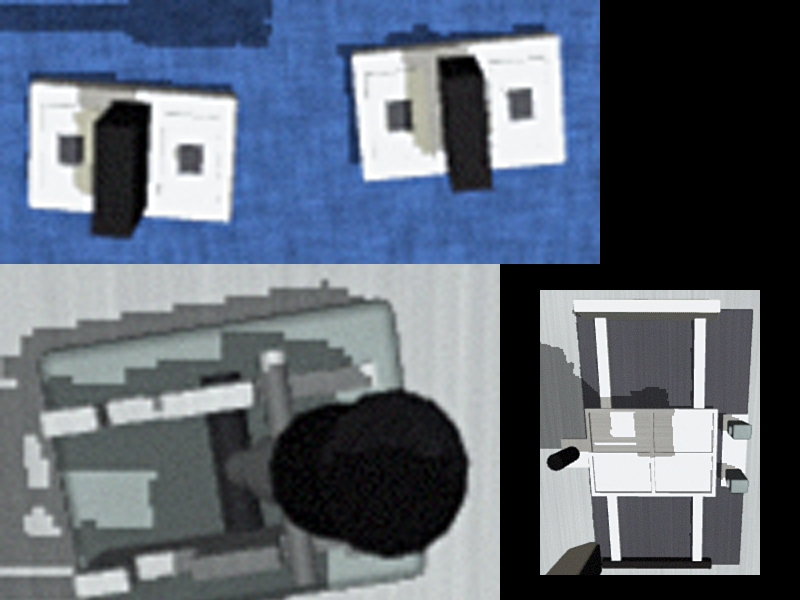

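```bash
cat >> h.py <<'E'
from scipy.optimize import least_squares
def load(n): d=np.load(n+".npz"); return d["K"],d["t"],d["A"]
def fit(c,pts,px,x0):  # pts local Nx3 with absolute z
    pts=np.array(pts,float);px=np.array(px,float)
    def w(p): 
        r=pts.copy(); cs,sn=np.cos(p[2]),np.sin(p[2]); r[:,0]=p[0]+cs*pts[:,0]-sn*pts[:,1]; r[:,1]=p[1]+sn*pts[:,0]+cs*pts[:,1]; return r
    s=least_squares(lambda p:(proj(c,w(p))-px).ravel(),x0); return s.x.round(4),np.sqrt(np.mean(s.fun**2)).round(2),s.fun.round(1)
def box(lx,ly,z): return [(-lx/2,ly/2,z),(lx/2,ly/2,z),(lx/2,-ly/2,z),(-lx/2,-ly/2,z)]
E
python3 - <<'E'
from h import *
o=np.array([230,178])
cm=load("w_mat");cr=load("w_rail");ct=load("w_tog")
print("hA",fit(cm,box(.064,.04,.015),np.array([(30,84),(236,97),(230,220),(28,207)])/4+o,[.48,-.38,0]))
print("hB",fit(cm,box(.064,.04,.015),np.array([(352,55),(558,40),(566,162),(364,180)])/4+o,[.58,-.37,0]))
print("tog",fit(ct,box(.09,.07,.045),np.array([(42,91),(388,36),(425,311),(75,331)])/4+[235,110],[.5,.32,.1]))
ro=np.array([-370,-260])
P=box(.152,.104,.035)+[(.1,.16,.01),(.1,-.16,.01)]
px=[(585,408),(716,408),(716,495),(592,495),(753,309),(739,565)]
print("rail",fit(cr,P,np.array(px)+ro,[.6,0,0]))
# knob top: try tilt .4, distance 96mm from hinge
k=ray(ct,(235+385/4,110+(473-264)/4),.045+.096*np.cos(.375));print("knobtop",k)
print("handle top",ray(cr,(205,193),.1))
E
```

```text
hA (array([ 0.4605, -0.3776, -0.0664]), np.float64(0.27), array([ 0.1, -0.1, -0.4,  0.2, -0.2, -0. ,  0.6, -0.1]))
hB (array([ 0.5645, -0.3635,  0.0915]), np.float64(0.3), array([ 0.3,  0.3,  0.2, -0.5, -0.5,  0.2, -0. ,  0. ]))
tog (array([0.4953, 0.3268, 0.1113]), np.float64(2.86), array([-2.4, -4.4,  2.1, -1.4, -0.7,  1.1,  1.1,  5.6]))
rail (array([ 0.5819,  0.0156, -0.0062]), np.float64(3.97), array([ 3.6, -0.7,  5.8,  0.6,  2.4,  0.9,  3.1, -0.4, -8. , -1.1, -7.7,
       -0.1]))
knobtop [0.53054039 0.33142137 0.13432873]
handle top [0.50713018 0.0266835  0.1       ]
```

Run:
```python
from h import *
cr=load("w_rail");ct=load("w_tog")
ro=np.array([-370,-260])
px=np.array([(585,408),(716,408),(716,495),(592,495)])+ro
print("carr",fit(cr,box(.152,.104,.035),px,[.6,0,0]))
px2=[(735,425),(735,480)]
for p in [(733,422),(748,422),(730,474),(746,474)]: print(ray(cr,np.array(p)+ro,.07).round(3))
print("plate far corners",[ray(cr,np.array(p)+ro,.01).round(3) for p in [(753,309),(739,565)]])
print("white top",[ray(cr,np.array(p)+ro,.05).round(3) for p in [(574,299),(719,299)]])
b=box(.09,.07,.045)
X=[(42,91),(388,36),(425,311)]
print("tog",fit(ct,b[:3],np.array(X)/4+[235,110],[.5,.32,.1]))
print(fit(ct,b[:3]+[(.096*np.sin(.385),0,.045+.096*np.cos(.385))],np.array(X+[(385,209)])/4+[235,110],[.5,.32,.1]))
```

```text
carr (array([0.5774, 0.0156, 0.0068]), np.float64(0.61), array([-0.8,  0.1,  1.3, -0.3, -0.6,  0. ,  0.1,  0.4]))
[0.667 0.055 0.07 ]
[0.683 0.055 0.07 ]
[ 0.666 -0.001  0.07 ]
[ 0.684 -0.001  0.07 ]
plate far corners [array([0.692, 0.174, 0.01 ]), array([ 0.692, -0.145,  0.01 ])]
white top [array([0.504, 0.174, 0.05 ]), array([0.65 , 0.175, 0.05 ])]
tog (array([0.4961, 0.3248, 0.1496]), np.float64(1.38), array([-2.4, -0.2,  1.3, -0.8,  1.2,  1.3]))
(array([0.4957, 0.3251, 0.1522]), np.float64(1.36), array([-3. , -0.5,  0.8, -1.3,  0.9,  0.8,  1. ,  1. ]))
```

```bash
cat >> h.py <<'E'
H=np.array([.4957,.3251,.045]);TY=.152
bx=np.array([np.cos(TY),np.sin(TY),0]);by=np.array([-np.sin(TY),np.cos(TY),0])
def lev(th,d,sg=1):
    l=np.sin(th)*bx+np.cos(th)*np.array([0,0,1.]); y=sg*by
    return H+l*d, R.from_matrix(np.c_[np.cross(y,-l),y,-l]).as_quat()
E
python3 - <<'E'
from h import *
for sg in(1,-1):
    for th in(.38,0,-.38):
        for d in (.143,.163,.24):
            j=arm.ik(*lev(th,d,sg)); print(sg,th,d,None if j is None else j.round(2))
E
```

```text
1 0.38 0.143 [-0.26  0.81 -0.54  1.67  0.21  1.09  0.88]
1 0.38 0.163 [-0.26  0.8  -0.54  1.64  0.19  1.13  0.9 ]
1 0.38 0.24 [-0.26  0.75 -0.52  1.52  0.15  1.28  0.94]
1 0 0.143 [-0.32  0.64 -0.54  1.98  0.53  0.66  0.53]
1 0 0.163 [-0.3   0.62 -0.56  1.97  0.5   0.7   0.55]
1 0 0.24 [-0.21  0.54 -0.68  1.9   0.44  0.86  0.6 ]
1 -0.38 0.143 [-0.93  0.55  0.13  2.32  1.68  0.17 -0.76]
1 -0.38 0.163 [-1.03  0.51  0.25  2.32  1.43  0.11 -0.51]
1 -0.38 0.24 [-0.75  0.35 -0.17  2.29  0.98  0.38 -0.08]
-1 0.38 0.143 [-0.74  0.78  0.28  1.7  -0.37  1.08 -1.68]
-1 0.38 0.163 [-0.74  0.76  0.28  1.67 -0.36  1.12 -1.69]
-1 0.38 0.24 [-0.72  0.71  0.29  1.56 -0.32  1.28 -1.73]
-1 0 0.143 [-0.87  0.61  0.28  2.02 -0.31  0.56 -1.79]
-1 0 0.163 [-0.87  0.58  0.28  2.   -0.27  0.6  -1.82]
-1 0 0.24 [-0.84  0.47  0.24  1.94 -0.16  0.75 -1.93]
-1 -0.38 0.143 [-0.94  0.55  0.14  2.32  1.69  0.16  2.37]
-1 -0.38 0.163 [-0.45  0.55 -0.55  2.29  1.46  0.53  2.61]
-1 -0.38 0.24 [-1.35  0.4   0.64  2.33 -0.06  0.18 -2.15]
```

```bash
cat >> h.py <<'E'
def lev2(th,d,a=None):  # grip point d from hinge on lever tilted th, tool tilted a
    if a is None: a=.1+.4*th
    Z=np.array([0,0,1.]);l=np.sin(th)*bx+np.cos(th)*Z; t=np.sin(a)*bx+np.cos(a)*Z
    return H+l*d+.065*t, R.from_matrix(np.c_[np.cross(by,-t),by,-t]).as_quat()
def flip(th0,th1,lift=.0155,d=.079):
    p,q=lev2(th0,d); _,_=p,q
    up=lev2(th0,d)[0]+np.array([0,0,.10])
    arm.grip(1.0); arm.move_pose(up,q); arm.move_linear(p,.1,q,contact_N=12)
    arm.grip(0.0); s=arm.get_state(); print("grip",s["gripper_width"],s["finger_force"],s["ee_pos"]-p)
    f0=s["ft_force"]
    arm.move_linear(lev2(th0,d+lift)[0],.03,q); s=arm.get_state(); print("lift",(s["ft_force"]-f0).round(1),s["gripper_width"])
    n=10
    for th in np.linspace(th0,th1,n+1)[1:]:
        p,q=lev2(th,d+lift); arm.move_linear(p,.05,q)
        s=arm.get_state(); print(round(th,2),(s["ft_force"]-f0).round(1),round(float(s["gripper_width"]),3))
    p,q=lev2(th1,d+.001); arm.move_linear(p,.03,q); s=arm.get_state(); print("down",(s["ft_force"]-f0).round(1))
    arm.grip(1.0); arm.move_linear(p+np.array([0,0,.10]),.15,q)
E
python3 - <<'E'
from h import *
for th in(.38,0,-.4):
    for d in (.079,.095): j=arm.ik(*lev2(th,d)); print(None if j is None else j.round(2))
flip(.38,-.40)
arm.move_pose((.52,.27,.32),tool(0)); arm.dwell(.2)
snap("wrist","tog2"); print(arm.get_state()["time_s"])
E
```

```text
[-0.25  0.77 -0.57  1.75  0.3   0.96  0.79]
[-0.25  0.75 -0.57  1.73  0.29  0.99  0.81]
[-0.26  0.69 -0.6   1.91  0.45  0.77  0.62]
[-0.25  0.67 -0.61  1.9   0.43  0.8   0.63]
[-0.4   0.6  -0.46  2.09  0.6   0.53  0.41]
[-0.39  0.57 -0.48  2.09  0.57  0.56  0.43]
grip 0.29664935139275955 29.999713003635406 [-6.61423624e-05  4.96285553e-04  4.46706194e-05]
lift [-2.9  2.9 -8.2] 0.2968992502130302
0.3 [-1.3  4.7 -7.9] 0.299
0.22 [-1.2  4.4 -8.9] 0.296
0.15 [-0.8  3.5 -8.9] 0.294
0.07 [ 0.1  4.2 -8.4] 0.298
-0.01 [-0.1  4.1 -7.4] 0.297
-0.09 [ 0.5  4.  -8.2] 0.299
-0.17 [ 1.5  4.8 -8.2] 0.297
-0.24 [ 1.   4.  -7.2] 0.298
-0.32 [ 3.3  4.3 -6.7] 0.293
-0.4 [ 1.7  4.1 -5.9] 0.297
down [-12.6   0.4  18.9]
17.8167
```

View pics/tog2.png

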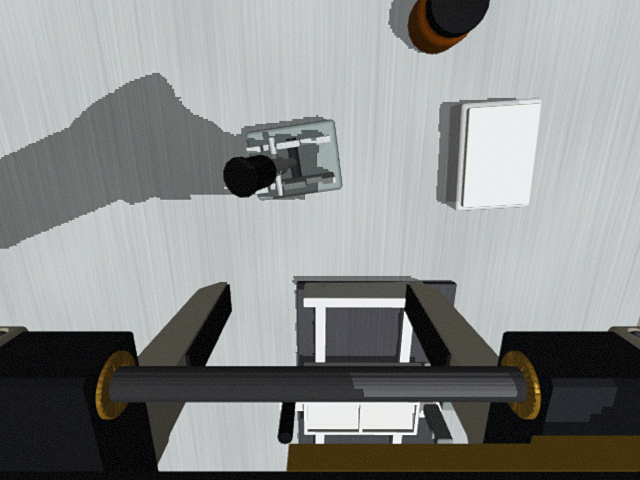

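The lever now leans towards the robot, with the knob at (248,175). Next I slide the carrier.

```bash
cat >> h.py <<'E'
def slide(y0,y1,x=.481):
    q=tool(np.pi/2)
    arm.grip(1.0); arm.move_pose([x,y0,.25],q); arm.move_linear([x,y0,.152],.12,contact_N=12)
    arm.grip(0.0); s=arm.get_state(); print("grip",s["gripper_width"],s["finger_force"],s["ft_force"].round(1))
    arm.move_linear([x,y1,.152],.06); arm.dwell(.2); s=arm.get_state(); print("end",s["ee_pos"].round(4),s["ft_force"].round(1),s["gripper_width"])
    arm.grip(1.0); arm.move_linear([x,y1,.25],.15)
E
python3 - <<'E'
from h import *
slide(.0145,.1005)
arm.move_pose((.60,.03,.34),tool(0)); arm.dwell(.2)
c,im=snap("wrist","rail2"); np.savez("rail2.npz",K=c[0],t=c[1],A=c[2])
print(arm.get_state()["time_s"])
im=im[...,::-1][0:300,130:430]; cv2.imwrite("pics/rail2c.png",cv2.resize(im,(600,600),interpolation=cv2.INTER_CUBIC))
E
```

```text
grip 0.18864612696890193 29.99989002943039 [-0.3  2.5 -0. ]
end [0.4811 0.1005 0.152 ] [ 2.7  0.5 -2.3] 0.1855253833385431
26.775
```

View pics/rail2c.png

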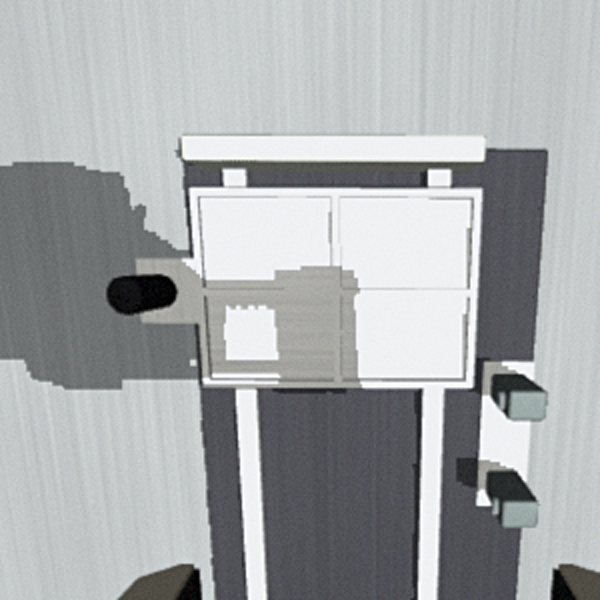

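The carrier is at the loading station. Its outer corners in the crop are (190,188), (481,187), (474,385) and (203,385).

Run:
```python
from h import *
c=load("rail2")
X=np.array([(190,188),(481,187),(474,385),(203,385)])/2+[130,0]
print(fit(c,box(.152,.104,.035),X,[.577,.1,0]))
print([ray(c,np.array(p)/2+[130,0],.035).round(4) for p in [(333,288)]], "rib cross")
print([ray(c,np.array(p)/2+[130,0],.1).round(4) for p in [(127,294)]], "handle")
# fresh look at the mat
arm.move_pose((.53,-.36,.36),tool(0)); arm.dwell(.2); c,im=snap("wrist","mat2"); np.savez("mat2.npz",K=c[0],t=c[1],A=c[2])
old=cv2.imread("pics/w_mat.png"); print("changed px",(cv2.absdiff(old,im[...,::-1].copy()).max(2)[60:270,190:400]>60).sum())
```

```text
(array([0.5778, 0.1004, 0.0046]), np.float64(0.53), array([-0.7, -0.7,  0.5, -0.3, -0.2,  0.6,  0.4,  0.7]))
[array([0.5756, 0.1017, 0.035 ])] rib cross
[array([0.4868, 0.1009, 0.1   ])] handle
changed px 316
```

```bash
cat >> h.py <<'E'
def find(c,im):
    out=[]
    m=(im.min(2)>175).astype(np.uint8); hsv=cv2.cvtColor(im,cv2.COLOR_RGB2HSV)
    blue=cv2.inRange(hsv,(100,90,40),(125,255,255)); 
    cn,_=cv2.findContours(blue,cv2.RETR_EXTERNAL,cv2.CHAIN_APPROX_SIMPLE); mat=max(cn,key=cv2.contourArea)
    reg=np.zeros_like(blue); cv2.drawContours(reg,[cv2.convexHull(mat)],-1,255,-1)
    m=m*(reg>0); m=cv2.morphologyEx(m,cv2.MORPH_CLOSE,np.ones((15,15),np.uint8)); m=cv2.morphologyEx(m,cv2.MORPH_OPEN,np.ones((9,9),np.uint8))
    for k in cv2.findContours(m,cv2.RETR_EXTERNAL,cv2.CHAIN_APPROX_NONE)[0]:
        if cv2.contourArea(k)<400: continue
        b=cv2.boxPoints(cv2.minAreaRect(k)); w=np.array([ray(c,p,.015)[:2] for p in b])
        e1,e2=w[1]-w[0],w[2]-w[1]
        if np.hypot(*e1)<np.hypot(*e2): e1,e2=e2,e1
        yaw=(np.arctan2(e1[1],e1[0])+np.pi/2)%np.pi-np.pi/2
        out.append((*w.mean(0).round(4),round(yaw,3),np.hypot(*e1).round(4),np.hypot(*e2).round(4)))
    return out
E
python3 - <<'E'
from h import *
for n,f in(("w_mat","w_mat"),("mat2","mat2")): print(find(load(n),cv2.imread(f"pics/{f}.png")[...,::-1].copy()))
E
```

```text
[(np.float64(0.46), np.float64(-0.3772), np.float64(-0.069), np.float64(0.0638), np.float64(0.0404)), (np.float64(0.5842), np.float64(-0.3609), np.float64(-1.477), np.float64(0.0399), np.float64(0.0232))]
[(np.float64(0.4787), np.float64(-0.3784), np.float64(1.548), np.float64(0.0392), np.float64(0.0251)), (np.float64(0.4369), np.float64(-0.376), np.float64(1.517), np.float64(0.0391), np.float64(0.0175)), (np.float64(0.5842), np.float64(-0.3606), np.float64(-1.521), np.float64(0.0396), np.float64(0.0236))]
```

```bash
sed -i 's/np.ones((15,15),np.uint8)); m=cv2/np.ones((25,25),np.uint8)); m=cv2/' h.py
cat >> h.py <<'E'
RX,RY,RYAW=.577,.1005,.004
def pocket(k):
    u,v=[(-.037,-.025),(.037,-.025),(-.037,.025),(.037,.025)][k]
    return np.array([RX+u-RYAW*v,RY+v+RYAW*u])
def pick(h):
    x,y,yaw=h; q=tool(yaw); arm.grip(.45)
    arm.move_pose([x,y,.22],q); hit=arm.move_linear([x,y,.104],.12,contact_N=10)
    arm.grip(0.); s=arm.get_state(); print("pick",hit,s["gripper_width"],s["finger_force"],s["ee_pos"].round(4))
    arm.move_linear([x,y,.24],.15); print("after lift",arm.get_state()["gripper_width"])
E
python3 - <<'E'
from h import *
for n in("w_mat","mat2"): print([tuple(map(float,t)) for t in find(load(n),cv2.imread(f"pics/{n}.png")[...,::-1].copy())])
pick((.4603,-.3775,-.068))
P=pocket(0); q=tool(RYAW)
arm.move_pose([*P,.24],q); s=arm.get_state(); print(s["gripper_width"],s["time_s"],P)
arm.move_linear([*P,.185],.15); c,im=snap("wrist","hold"); np.savez("hold.npz",K=c[0],t=c[1],A=c[2])
E
```

```text
[(0.46, -0.3772, -0.069, 0.0638, 0.0404), (0.5641, -0.3626, 0.094, 0.0637, 0.0402)]
[(0.4596, -0.3774, -0.047, 0.0641, 0.0404), (0.5643, -0.3626, 0.095, 0.0639, 0.0402)]
pick False 0.12439127465743681 29.99447375535965 [ 0.4603 -0.3775  0.1042]
after lift 0.12723217847668689
0.12986684209285893 34.575 [0.5401   0.075352]
```

View pics/hold.png

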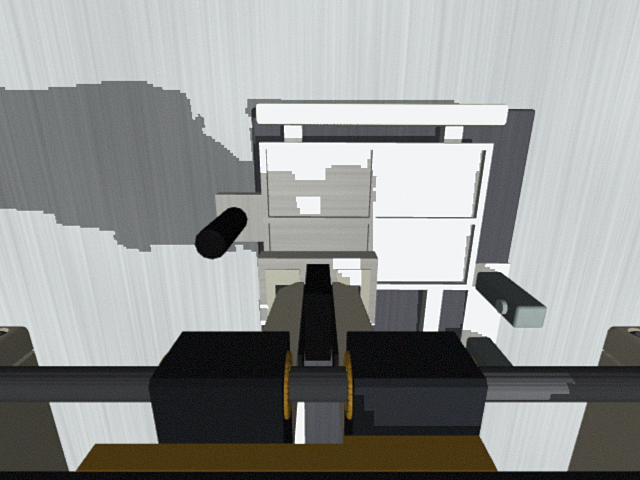

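Run:
```python
from h import *
c=load("hold")
for p,z in(((318,253),.084),((318,265),.096),((259,253),.084),((377,253),.084)): print(ray(c,p,z).round(4))
print("pocket far rib of pocket0 (row 222 floor edge), mid rib", ray(c,(318,218),.035).round(4), ray(c,(372,200),.035).round(4), ray(c,(474,200),.035).round(4), ray(c,(264,200),.035).round(4))
print(fit(c,[(-.076,.052,.035),(.076,.052,.035)],[(259,142),(492,142)],[.577,.1,0]))
```

```text
[0.5402 0.0937 0.084 ]
[0.5402 0.0912 0.096 ]
[0.5069 0.0935 0.084 ]
[0.5734 0.0939 0.084 ]
pocket far rib of pocket0 (row 222 floor edge), mid rib [0.5401 0.1019 0.035 ] [0.5768 0.1147 0.035 ] [0.6461 0.115  0.035 ] [0.5033 0.1143 0.035 ]
(array([0.5773, 0.1006, 0.0045]), np.float64(0.68), array([-1. ,  0. ,  1. ,  0.1]))
```

```bash
cat >> h.py <<'E'
def lower(P,z=.1305):
    f=arm.get_state(); hit=arm.move_linear([*P,z],.04,contact_N=5); s=arm.get_state()
    print("lower",hit,s["ee_pos"].round(4),(s["ft_force"]-f["ft_force"]).round(1),(s["torque"]-f["torque"]).round(2),s["gripper_width"])
E
python3 - <<'E'
from h import *
lower(pocket(0))
E
```

```text
lower True [0.54   0.0753 0.1311] [-0.8  0.3  7. ] [ 0.06  0.13 -0.08] 0.12794306470994793
```

Contact came at z = 0.1311, which is floor height. I release and fetch the second one after a fresh look.

Run:
```python
from h import *
P=pocket(0); arm.grip(.4); arm.move_linear([*P,.25],.15)
arm.move_pose((.55,-.36,.34),tool(0)); arm.dwell(.2)
c,im=snap("wrist","mat3"); F=[tuple(map(float,t)) for t in find(c,im)]; print(F)
if len(F)==1 and abs(F[0][3]-.064)<.003 and abs(F[0][4]-.04)<.003:
    pick(F[0][:3]); P=pocket(1); arm.move_pose([*P,.24],tool(RYAW)); lower(P)
print(arm.get_state()["time_s"])
```

```text
[(0.5643, -0.3627, 0.095, 0.064, 0.0406)]
pick False 0.12619456216950495 30.00012516975403 [ 0.5644 -0.3627  0.1042]
after lift 0.12689062586602495
lower True [0.6141 0.0756 0.1311] [-1.   1.1  7.9] [ 0.04  0.09 -0.02] 0.12605989693338404
47.7667
```

Run:
```python
from h import *
P=pocket(1); arm.grip(.4); arm.move_linear([*P,.25],.15)
arm.move_pose((.60,.0,.30),tool(0)); arm.dwell(.2)
c,im=snap("wrist","load"); cv2.imwrite("pics/loadc.png",cv2.resize(im[...,::-1][20:300,180:480],None,fx=2,fy=2,interpolation=cv2.INTER_CUBIC))
```

```text
(no output)
```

View pics/loadc.png

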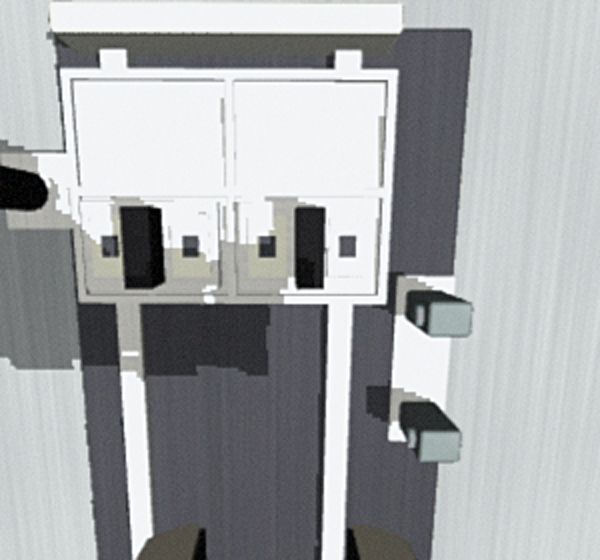

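Both holders lie flat in pockets 0 and 1, with their fins at crop (140,245) and (310,245). Next I slide the carrier back and lock it.

Run:
```python
from h import *
slide(.1005,.0147)
flip(-.38,.40)
arm.move_pose((.52,.27,.32),tool(0)); arm.dwell(.2); snap("wrist","tog3")
arm.move_pose((.60,-.05,.32),tool(0)); arm.dwell(.2); c,im=snap("wrist","fin")
a=cv2.imread("pics/tog3.png")[90:230,200:400]; b=im[...,::-1][40:320,170:450]
o=np.zeros((560,780,3),np.uint8); o[:280,:400]=cv2.resize(a,None,fx=2,fy=2); b=cv2.resize(b,(380,380)); o[:380,400:]=b
cv2.imwrite("pics/final.png",o); print(arm.get_state()["time_s"])
```

```text
grip 0.1859328765755365 30.000101029872894 [-0.3 -0.  -0.4]
end [0.4809 0.0148 0.152 ] [-1.9  1.4 -0.8] 0.1823599829104271
grip 0.2951142180917359 29.999595880508423 [-1.12253609e-04  7.12737314e-04  6.43350116e-05]
lift [ 2.1  2.3 -9.1] 0.29687431464952974
-0.3 [ 2.3  1.9 -9.6] 0.295
-0.22 [ 0.4  2.6 -9. ] 0.299
-0.15 [-0.2  3.2 -8.4] 0.293
-0.07 [-0.7  2.9 -9.3] 0.298
0.01 [-0.7  1.9 -8. ] 0.297
0.09 [-1.7  1.1 -8.2] 0.295
0.17 [-3.5  1.4 -7.7] 0.299
0.24 [-2.4  1.  -7.7] 0.297
0.32 [-2.8  0.1 -6.6] 0.298
0.4 [-4.9  1.3 -6.3] 0.295
down [ 3.1 -1.1 13.2]
71.3167
```

View pics/final.png

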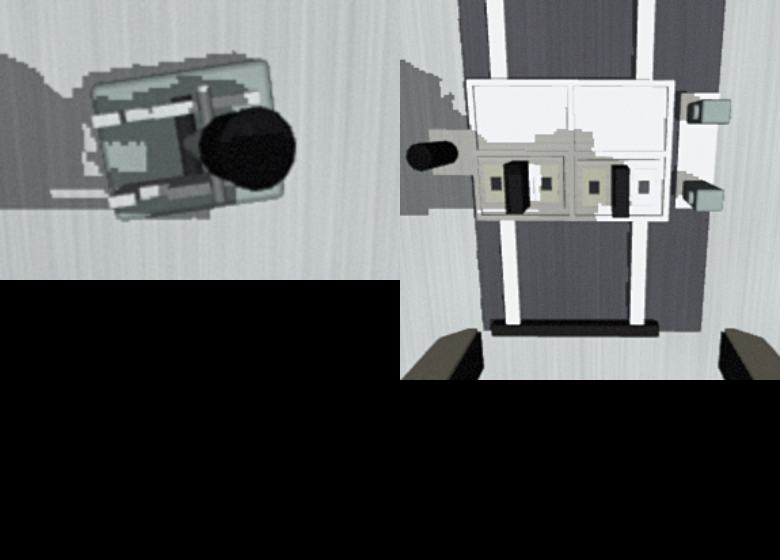

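Run:
```python
from h import *
c=load("w_tog"); 
for f in("w_tog","tog3"):
    im=cv2.imread(f"pics/{f}.png"); m=(im.max(2)<45).astype(np.uint8)[100:215,290:370]
    k=max(cv2.findContours(m,0,2)[0],key=cv2.contourArea); x,y,w,h=cv2.boundingRect(k); print(f,"right",290+x+w,"top",100+y,"h",h)
for th in(.30,.35,.375,.40):
  for lift in(0,.005,.011):
    l=np.sin(th)*bx+np.cos(th)*np.array([0,0,1.]);e=np.cross(by,l)
    a=np.linspace(0,6.28,60)[:,None]; p=proj(c,H+l*(.096+lift)+.016*(np.cos(a)*e+np.sin(a)*by)); print(th,lift,"right",p[:,0].max().round(1),"top",p[:,1].min().round(1),"h",np.ptp(p[:,1]).round(1))
```

```text
w_tog right 352 top 141 h 42
tog3 right 348 top 144 h 41
0.3 0 right 342.2 top 143.2 h 43.4
0.3 0.005 right 344.6 top 143.1 h 44.1
0.3 0.011 right 347.5 top 143.0 h 45.1
0.35 0 right 347.5 top 142.2 h 43.2
0.35 0.005 right 350.2 top 142.0 h 44.0
0.35 0.011 right 353.7 top 141.8 h 44.9
0.375 0 right 350.1 top 141.7 h 43.1
0.375 0.005 right 353.0 top 141.5 h 43.9
0.375 0.011 right 356.6 top 141.2 h 44.8
0.4 0 right 352.6 top 141.2 h 43.0
0.4 0.005 right 355.7 top 141.0 h 43.7
0.4 0.011 right 359.5 top 140.7 h 44.7
```

The picture matches a lever tilt of about 0.355 with the collar at 0. I'll confirm that the collar is home with one light touch on the knob's top along the lever.

Run:
```python
from h import *
th=.36; arm.grip(0.)
p,q=lev(th,.096+.084+.05); arm.move_pose(p,q)
arm.move_linear(lev(th,.096+.084+.012)[0],.1)
hit=arm.move_linear(lev(th,.096+.084-.003)[0],.015,contact_N=6); s=arm.get_state()
l=np.sin(th)*bx+np.cos(th)*np.array([0,0,1.]); print(hit,"knob top d",(s["ee_pos"]-H)@l-.084,s["ft_force"].round(1))
arm.move_linear(p,.15); arm.move_pose((.52,.27,.32),tool(0)); arm.dwell(.2); _,im=snap("wrist","tog4")
m=(im.max(2)<45).astype(np.uint8)[100:215,290:370]
k=max(cv2.findContours(m,0,2)[0],key=cv2.contourArea); x,y,w,h=cv2.boundingRect(k); print("right",290+x+w,"top",100+y,"h",h,s["time_s"])
```

```text
True knob top d 0.09662130195340711 [ 1.4 -0.1  5. ]
right 348 top 143 h 42 75.5
```

The knob's top is at 96.6 mm, against 96 mm nominal, so the collar is home.

```bash
python3 -c "
from station import arm
print(arm.sign_off())"
```

```text
the job is handed in; nothing more can be done
None
```

The job is handed in: both holders on the mat lie flat in pockets 0 and 1, the carrier is back at the middle station, the lever is flipped away from the robot (about 0.36 rad) and the collar is home; I did not touch the bottle, case or jar.

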